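# Press-to-light slide viewer

## Robot

A 6-joint arm with a two-finger parallel gripper is mounted at the origin on the work surface. World frame = base frame: x ahead of the robot, y to its left, z up, the work surface at z = 0. Lengths are in m, angles in rad, forces in N, time in s.
With the tool pointing down it reaches from about 0.35 to 0.875 m from the base axis. Payload 4.2 kg.
Tool frame: the origin (TCP) lies on the centre line of the jaws, within the pads' length; the fingertips stand 25 mm ahead of it and the grasp point (between the pads) lies 6 mm ahead of it; z points along the fingers, y is the line along which they close (so a half turn about z gives the same grasp; the last joint's range is limited). The gripper opens to 87 mm and grips with 3 to 60 N. Pads are 19 mm wide; open, the fingers measure 117 mm over their backs; the gripper's body (75 mm by 190 mm) begins 51 mm behind the grasp point.
Start: joints at [1.389, 0.385, 0.008, 0, -1.194, -0.259], TCP at [0.267, 0.565, 0.248] pointing down, gripper open.
Joint ranges: [-3.14, 3.14], [-1.21, 2.06], [-1.07, 1.41], [-3.16, 2.05], [-2.99, -0.16], [-3.1, 3.1]. Speed limits (rad/s): [2.79, 2.79, 3.14, 3.14, 3.14, 3.14].

## Interface

Orientations are given as a rotation vector (axis times angle).
In Python, from workcell import read_state, get_image, camera_model, job_done, look_for, cut_out gives the robot as it stands. The module is installed in compiled form; this text tells all that it offers.
- The arm moves only by the tool move_arm, never from a script. Its argument "series" is a list of rows, each a list of 7 numbers: the shift along the tool's x, y, z in cm, then the turn, a rotation vector about the tool's x, y, z in rad, then the closure, from -1 (fully open) to 1 (shut), so that 0 is half open. In form: [[x, y, z, wx, wy, wz, fingers], ...]. A call has 1 to 10 rows; each row is the pose to reach, as a shift and turn from the pose commanded when the call began, along the tool's axes at that moment; what a row does not reach only later rows make up. A row lasts 1/10 s, in which the tool goes at most 50 mm and 8.59 degrees, less where a joint would pass 70% of its speed; a pose out of reach is approached as far as the arm can. A call with a gripper value outside its range is refused whole. The fingers move at their own pace and stop on an object; "newtons" is the grip in N (left out, the last holds). Time passes only in rows, so rows that repeat a pose let the fingers close. It gives the time, the measured TCP pose, the force, the opening and the grip force at its end, in the units of the state.
- read_state(): the state, without advancing time (a new reading comes with each control period).
- get_image(name): name is "side" or "top"; returns (picture, depth): 420x560x3 uint8, red, green, blue; 420x560 float32, m along the optical axis (not along the pixel's ray), 0 where there is no reading.
- camera_model(name): a dict with "fx", "fy", "cx", "cy" (pixels), "dist" ([k1, k2, p1, p2, k3] as OpenCV has them; the pictures are not rectified), "camera_from_world" (4x4, takes a point from world to camera coordinates). Camera axes: x right, y up, looking along -z (the intrinsics and any distortion apply to the point x, -y, -z); pixel columns grow to the right and rows downward; lengths in m; the calibration is good to about 2 mm. A picture is of the moment at which its call begins. camera_model takes no time and is no camera call.
- job_done(): hands the job in; it is judged then, once.
Trained networks look in the newest picture that a camera, given by its name, has taken for a name from the list of things; names that differ only in an ending like _2 or _b are one class to them, and where a whole thing is asked for, a point or a joint stands for the part that bears it (a point fixed in the world has none). Each returns a list of dicts, best first, with "conf" (0 to 1); they miss things now and then, are a little off and sometimes report something else, mostly with a low value. They report only what shows in the picture. A call takes as long as a camera call.
- look_for(camera, thing): "at" ([column, row] as shares, 0 to 1, of the picture: columns of its width, rows of its height, amid what is visible of it).
- cut_out(camera, thing): "mask" (420x560 bool, what is visible of it) and "at" ([column, row] as shares, 0 to 1, of the picture: columns of its width, rows of its height, amid what is visible of it).
The state is a dict: "time": time; "joint_positions": joint angles; "joint_vel": joint speeds; "joint_efforts": joint torques, N m; "ee_pos": TCP position; "orientation": TCP orientation; "wrist_force": force on the tool from outside, world axes, zero at the start; "wrist_torque": the same for the moment, N m; "grip_width": opening from 0.0 (shut) to 1.0 (fully open); "grip_force": force on a finger pad.
Only numpy, scipy, OpenCV 4.12 (cv2) and the standard library are available. Lean on these libraries where they do the work, as an engineer would, in place of code of your own. Each camera call takes 0.05 s, during which the arm holds its last target. There are 200 camera calls.

## Task

Take the third slide from the pull-tab end of the slide magazine and stand it in the slot on top of the slide viewer. Then press it down against the sprung carriage, without forcing it, until it is about 8 mm down, where the viewer's lamp is lit, and finish while still holding it pressed there: do not let go. Leave the other slides and everything else on the light table as they are.

Things in the scene. Friction and masses are not known exactly. Their poses are not given: they have to be found in the camera images.
- slide_c (a point): Centre of the wanted slide: the third one counted from the magazine's pull-tab end. A square slide in a rigid off-white glass mount with a dark picture window, 50 wide x 50 high x 3 mm thick, about 14 g, standing upright. Axes: z up, y along its 50 mm width, x through its 3 mm thickness. Take it from above by its two upright edges, above the magazine's walls.
- magazine: Straight dark grey slide magazine (an open tray with comb walls), fixed, 196 mm long (x) x 64 wide (y), walls 27 mm high, floor 3 mm thick; origin under its centre on the table. The pull tab is at its -x end. Four slides stand across it in comb grooves, at x = -75, -39, +3 (the wanted one) and +51 mm; their tops are 53 mm above the table, so 26 mm stand above the walls. Lift straight up.
- slot (a point): Centre of the mouth of the slot in the viewer's top, level with that top, 98 mm above the table. Axes: z up, y along the slot, x across it. The slot is 6 x 54 mm, with a sloped lead-in 9 mm deep that opens to 20 x 68 mm at the top. A slide in it rests on the sprung carriage with 17 mm left above the viewer's top; press it on its top edge, as with shut fingers.
- viewer: Slide viewer: a grey fixed box 100 wide (y), 110 deep (x) and 98 mm high, with a magnifying lens in its front (-x) face, whose hood stands out 19 mm more, and the slide slot across its top, 10 mm behind the middle. Origin under its centre on the table.
- carriage (a joint): Travel of the viewer's sprung carriage, in m: 0 at rest, grows as the slide is pressed down, stop at 0.010. The spring pushes back with 2 N at the start and 6 N at the stop. The lamp is lit from 0.006 on; the slide's top edge then stands 11 mm above the viewer's top (7 mm at the stop).
- slide_1: Another slide, same make, first from the pull tab, upright in the magazine; origin at the middle of its lower edge. Leave it.
- slide_2: Another slide, second from the pull tab, upright in the magazine; origin at the middle of its lower edge. Leave it.
- slide_4: Another slide, fourth from the pull tab, upright in the magazine; origin at the middle of its lower edge. Leave it.
- flat_0: A slide lying flat on the light table, 50 x 50 x 3 mm; origin under its centre. Leave it.
- flat_1: A second slide lying flat on the light table, 50 x 50 x 3 mm; origin under its centre. Leave it.
- loupe: Black standing loupe, 48 mm across, 52 high; origin under its centre. Leave it.
- canister: Black film canister with grey lid, 34 mm across, 51 high; origin under its centre. Leave it.
- cassette: 35 mm film cassette standing on end, 27 mm across, 50 high; origin under its centre. Leave it.
- slidebox: Plastic slide box with clear lid, 62 x 58 x 46 mm; origin under its centre. Leave it.

How it is judged:
By the outcome, as a careful person would: the job done as asked, in the order asked, and still so for the second after the job is handed in, while the arm keeps its last pose, push and grip.
It also fails if it takes over 48 s, if anything falls off the work surface, if the arm or the gripper's body presses on something with over 40 N, if the wrist force passes 120 N, or if a joint passes its speed limit or range.

## Working session

There is one attempt and no reset: what is moved stays moved. The work goes in short steps, Python scripts to look and compute and a tool call to move; the robot and the scene stay as the last step left them, time stands still between calls to the robot, and variables do not carry over. Pictures are saved under pics/ and viewed, at most 10 in all, crops included, and the job is handed in when it is done.

Besides the shell and the picture viewer there is one more tool, called after "Call:" as name(argument=value, ...), one argument or row to a line, values as JSON. move_arm: Moves the arm, as the interface text tells. Its arguments: {"type":"object","properties":{"series":{"type":"array"},"newtons":{"type":"number"}},"required":["series"]}

```bash
mkdir -p pics
cat > h.py <<'E'
import numpy as np, cv2
from workcell import *
def world(cam,d,uv):
    m=camera_model(cam);K=np.array([[m['fx'],0,m['cx']],[0,m['fy'],m['cy']],[0,0,1.]])
    uv=np.asarray(uv,float).reshape(-1,1,2)
    n=cv2.undistortPoints(uv,K,np.array(m['dist'],float)).reshape(-1,2)
    d=np.asarray(d,float).reshape(-1)
    pc=np.c_[n[:,0]*d,-n[:,1]*d,-d,np.ones(len(d))]
    return (pc@np.linalg.inv(np.array(m['camera_from_world'])).T)[:,:3]
def cloud(cam,depth,mask=None):
    ok=depth>0
    if mask is not None: ok&=mask
    r,c=np.nonzero(ok); return world(cam,depth[ok],np.c_[c,r]),np.c_[c,r]
def project(cam,p):
    m=camera_model(cam);K=np.array([[m['fx'],0,m['cx']],[0,m['fy'],m['cy']],[0,0,1.]])
    p=np.atleast_2d(p);q=(np.c_[p,np.ones(len(p))]@np.array(m['camera_from_world']).T)[:,:3]*[1,-1,-1]
    return cv2.projectPoints(q,np.zeros(3),np.zeros(3),K,np.array(m['dist'],float))[0].reshape(-1,2)
E
python3 - <<'E'
from h import *
s=read_state();print(s['time'],s['ee_pos'],s['orientation'],s['grip_width'])
for cam in('top','side'):
    im,d=get_image(cam);cv2.imwrite(f'pics/{cam}0.png',im[:,:,::-1]);np.save(f'{cam}0.npy',d)
    m=camera_model(cam);print(cam,np.linalg.inv(np.array(m['camera_from_world']))[:3,3],m['fx'])
    for t in('magazine','viewer','slide_c'):
        for o in cut_out(cam,t)[:5]:
            P,_=cloud(cam,d,o['mask'])
            print(t,round(o['conf'],2),(np.array(o['at'])*[560,420]).round(),o['mask'].sum(),np.percentile(P,[3,50,97],axis=0).round(3).tolist() if len(P) else None)
            if t!='slide_c': np.save(f'{cam}_{t}.npy',o['mask']);break
E
```

```text
0.0 [0.26641422 0.56475542 0.24647963] [ 3.06344844e+00 -6.86646484e-01 -6.17496950e-04] 0.9996245068407766
top [0.51803465 0.01346375 1.17474858] 383.72874129465214
magazine 0.82 [203. 246.] 1663 [[0.41, 0.2, -0.0], [0.518, 0.245, 0.006], [0.615, 0.282, 0.05]]
viewer 0.77 [365. 246.] 1812 [[0.46, -0.284, 0.038], [0.519, -0.23, 0.098], [0.58, -0.181, 0.102]]
slide_c 0.52 [195. 273.] 47 [[0.44, 0.238, 0.001], [0.449, 0.257, 0.026], [0.453, 0.274, 0.055]]
side [0.50647304 1.08056167 0.9486683 ] 540.119066063942
magazine 0.57 [328. 296.] 2361 [[0.415, 0.199, -0.001], [0.517, 0.243, 0.012], [0.619, 0.288, 0.028]]
viewer 0.84 [336. 168.] 2161 [[0.459, -0.279, 0.003], [0.522, -0.197, 0.079], [0.585, -0.178, 0.1]]
slide_c 0.67 [342. 294.] 85 [[0.48, 0.219, 0.004], [0.486, 0.245, 0.034], [0.492, 0.273, 0.053]]
slide_c 0.62 [323. 290.] 60 [[0.523, 0.222, 0.013], [0.527, 0.244, 0.036], [0.533, 0.264, 0.054]]
slide_c 0.55 [305. 285.] 106 [[0.567, 0.206, 0.008], [0.572, 0.232, 0.037], [0.578, 0.256, 0.053]]
slide_c 0.45 [355. 297.] 59 [[0.446, 0.234, 0.005], [0.451, 0.26, 0.038], [0.456, 0.28, 0.054]]
```

Run:
```python
from h import *
t=cv2.imread('pics/top0.png');s=cv2.imread('pics/side0.png')
cr=lambda im,c,r:cv2.resize(im[r-50:r+50,c-65:c+65],(390,300),interpolation=cv2.INTER_CUBIC)
cv2.imwrite('pics/crops0.png',np.vstack([np.hstack([cr(t,203,246),cr(t,365,246)]),np.hstack([cr(s,328,290),cr(s,336,168)])]))
# slide edges from depth: side camera, above walls
for cam in('side','top'):
    d=np.load(f'{cam}0.npy');P,_=cloud(cam,d)
    k=(P[:,2]>.033)&(P[:,2]<.057)&(P[:,0]>.40)&(P[:,0]<.64)&(P[:,1]>.18)&(P[:,1]<.31);Q=P[k]
    ang=0
    for x0 in np.arange(.43,.6,.002): pass
    n,l,st,_=cv2.connectedComponentsWithStats(np.uint8(np.zeros((2,2))))
    from scipy.cluster.hierarchy import fclusterdata
    L=fclusterdata(Q[:,:2]*[1,.25],.006)
    for i in np.unique(L):
        q=Q[L==i]
        if len(q)>12:
            (c,_),(w,h),a=cv2.minAreaRect((q[:,:2]*1000).astype(np.float32)),(0,0),0
            print(cam,len(q),q.mean(0).round(4),q.min(0).round(3),q.max(0).round(3),'dx/dy',np.polyfit(q[:,1],q[:,0],1)[0].round(3))
    # viewer top
    k=(abs(P[:,2]-.098)<.006)&(P[:,0]>.4)&(P[:,0]<.65)&(P[:,1]>-.32)&(P[:,1]<-.13);q=P[k]
    print(cam,'viewer top',len(q),q[:,2].mean(),cv2.minAreaRect((q[:,:2]*1000).astype(np.float32)),q.min(0),q.max(0))
    k=(P[:,2]<.03)&(P[:,2]>.022)&(P[:,0]>.40)&(P[:,0]<.64)&(P[:,1]>.18)&(P[:,1]<.31);q=P[k]
    print('walls',cv2.minAreaRect((q[:,:2]*1000).astype(np.float32)))
```

```text
side viewer top 848 0.09706668757979034 ((522.685791015625, -237.78846740722656), (126.27760314941406, 112.67695617675781), 10.357931137084961) [ 0.45281924 -0.29653146  0.0920712 ] [ 0.59235645 -0.17429063  0.1035012 ]
walls ((512.4048461914062, 242.81007385253906), (71.07479858398438, 226.5858154296875), 79.15435791015625)
top viewer top 1558 0.09805963070146491 ((519.6033325195312, -236.99278259277344), (128.36801147460938, 100.64095306396484), 10.4771728515625) [ 0.44985331 -0.29429075  0.09210735] [ 0.59141387 -0.17596876  0.10373494]
walls ((510.0869445800781, 243.5677490234375), (68.5327377319336, 226.4163818359375), 79.13733673095703)
```

View pics/crops0.png

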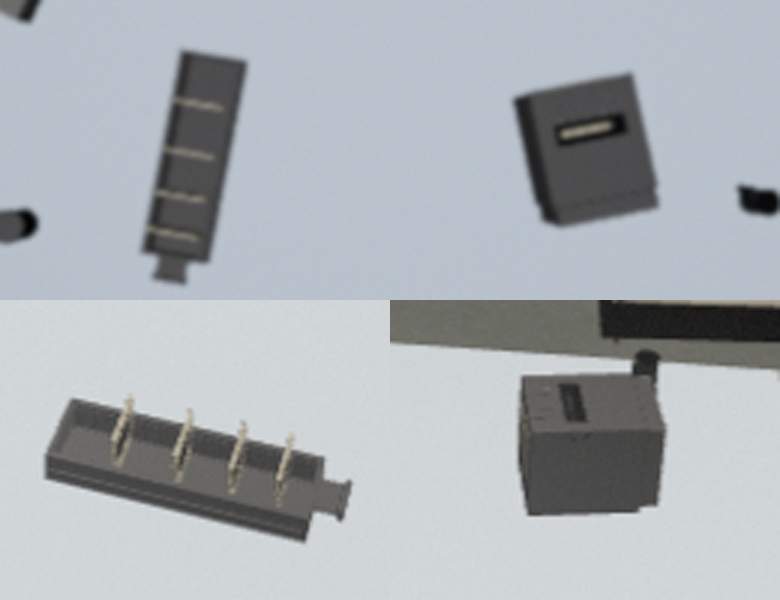

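View pics/top0.png

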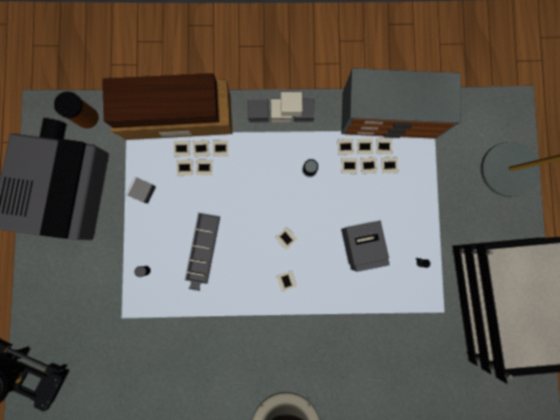

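```bash
cat > fit.py <<'E'
from h import *
from scipy.optimize import minimize
I={c:cv2.imread(f'pics/{c}0.png').astype(float).mean(2) for c in('top','side')}
S=6
def box(p,lo,hi):
    c,s=np.cos(p[2]),np.sin(p[2])
    v=np.array([[x,y,z] for x in(lo[0],hi[0]) for y in(lo[1],hi[1]) for z in(lo[2],hi[2])])
    return np.c_[p[0]+c*v[:,0]-s*v[:,1],p[1]+s*v[:,0]+c*v[:,1],v[:,2]]
def cover(cam,boxes,win):
    x0,y0,x1,y1=win;m=np.zeros(((y1-y0)*S,(x1-x0)*S),np.uint8)
    for b in boxes:
        h=cv2.convexHull(((project(cam,b)-[x0-.5,y0-.5])*S*16-8).round().astype(np.int32))
        cv2.fillConvexPoly(m,h,255,cv2.LINE_8,4)
    return cv2.resize(m,(x1-x0,y1-y0),interpolation=cv2.INTER_AREA)/255.
def fit(p0,boxes,ignore,cams=('top','side')):
    W={};D={}
    for cam in cams:
        q=project(cam,np.vstack([box(p0,*b) for b in boxes]));a=np.floor(q.min(0)-8).astype(int);b=np.ceil(q.max(0)+8).astype(int)
        W[cam]=(*a,*b);I_=I[cam][a[1]:b[1],a[0]:b[0]]
        bg=np.percentile(I_,85);D[cam]=np.clip((bg-I_)/(bg-np.percentile(I_,25)),0,1)
    def cost(p):
        e=0
        for cam in cams:
            m=cover(cam,[box(p,*b) for b in boxes],W[cam]);ig=cover(cam,[box(p,*b) for b in ignore],W[cam]) if ignore else 0*m
            k=(ig<.01)|(m>.99); e+=(((m-D[cam])**2)*k).sum()
        return e
    r=minimize(cost,p0,method='Nelder-Mead',options=dict(initial_simplex=np.array(p0)+np.vstack([np.zeros(3),np.diag([.006,.006,.05])]),xatol=1e-5,fatol=1e-3))
    return r.x,r.fun
if __name__=='__main__':
    for cams in(('top',),('side',),('top','side')):
        p,f=fit([.517,.244,-.19],[((-.098,-.032,0),(.098,.032,.027))],[((-.135,-.03,0),(-.1,.03,.03))]+[((x-.002,-.026,.027),(x+.002,.026,.054)) for x in(-.075,-.039,.003,.051)],cams)
        print('mag',cams,p.round(4),round(f,2))
        v,f=fit([.525,-.237,.18],[((-.055,-.05,0),(.055,.05,.098))],[((-.080,-.05,0),(-.056,.05,.1))],cams)
        print('viewer',cams,v.round(4),round(f,2))
    c,s=np.cos(p[2]),np.sin(p[2]);print('slide3',p[0]+.003*c,p[1]+.003*s)
    c,s=np.cos(v[2]),np.sin(v[2]);print('slot',v[0]+.01*c,v[1]+.01*s)
    # checks: dark mouth in top, bright strips vs predicted slide tops
    top=I['top'];x0,y0=330,205
    q=project('top',[v[0]+.01*c,v[1]+.01*s,.098])[0];print('slot px',q)
    R=top[int(q[1])-10:int(q[1])+11,int(q[0])-16:int(q[0])+17];print(R[4:17].astype(int))
    for x in(-.075,-.039,.003,.051):
        e=box(p,(x,-.025,.053),(x,.025,.053))[[0,2]];print(x,project('top',e).round(1).tolist(),project('side',e).round(1).tolist())
    im=cv2.resize(cv2.imread('pics/side0.png')[245:345,265:395],(780,600),interpolation=cv2.INTER_CUBIC)
    for x in(-.075,-.039,.003,.051):
        e=project('side',box(p,(x,-.025,.053),(x,.025,.053))[[0,2]]);a,b=((e-[265,245]+.5)*6).astype(int);cv2.line(im,a.tolist(),b.tolist(),(0,0,255),1)
    cv2.imwrite('pics/side_ov.png',im)
E
python3 fit.py
```

```text
mag ('top',) [ 0.5248  0.2409 -0.1871] 23.77
viewer ('top',) [ 0.5291 -0.2347  0.1883] 15.93
mag ('side',) [ 0.5272  0.2404 -0.1865] 27.26
viewer ('side',) [ 0.5312 -0.2356  0.1845] 189.64Traceback (most recent call last):
  File "fit.py", line 31, in <module>
    p,f=fit([.517,.244,-.19],[((-.098,-.032,0),(.098,.032,.027))],[((-.135,-.03,0),(-.1,.03,.03))]+[((x-.002,-.026,.027),(x+.002,.026,.054)) for x in(-.075,-.039,.003,.051)],cams)
        ~~~^^^^^^^^^^^^^^^^^^^^^^^^^^^^^^^^^^^^^^^^^^^^^^^^^^^^^^^^^^^^^^^^^^^^^^^^^^^^^^^^^^^^^^^^^^^^^^^^^^^^^^^^^^^^^^^^^^^^^^^^^^^^^^^^^^^^^^^^^^^^^^^^^^^^^^^^^^^^^^^^^^^^^^^^
  File "fit.py", line 27, in fit
    r=minimize(cost,p0,method='Nelder-Mead',options=dict(initial_simplex=np.array(p0)+np.vstack([np.zeros(3),np.diag([.006,.006,.05])]),xatol=1e-5,fatol=1e-3))
    res = _minimize_neldermead(fun, x0, args, callback, bounds=bounds,
                               **options)
    fsim[j] = func(sim[j])
              ~~~~^^^^^^^^
    fx = function(np.copy(x), *(wrapper_args + args))
  File "fit.py", line 24, in cost
    m=cover(cam,[box(p,*b) for b in boxes],W[cam]);ig=cover(cam,[box(p,*b) for b in ignore],W[cam]) if ignore else 0*m
                                                      ~~~~~^^^^^^^^^^^^^^^^^^^^^^^^^^^^^^^^^^^^^^^^
  File "fit.py", line 12, in cover
    h=cv2.convexHull(((project(cam,b)-[x0-.5,y0-.5])*S*16-8).round().astype(np.int32))
                       ~~~~~~~^^^^^^^
  File "h.py", line 15, in project
    m=camera_model(cam);K=np.array([[m['fx'],0,m['cx']],[0,m['fy'],m['cy']],[0,0,1.]])
ValueError: time passes only in moves, steps and waits
```

```bash
sed -i '2a import functools,workcell\ncamera_model=functools.cache(workcell.camera_model)' h.py
sed -i "s/^    for cams in.*/    for cams in(('top',),('top','side')):/; s/print(R\[4:17\].astype(int))/pass/" fit.py
sed -i 's/^from h import \*/from h import */' fit.py
cat >> fit.py <<'E'
    t=cv2.resize(cv2.imread('pics/top0.png')[206:286,158:298][:, :],(0,0),fx=5,fy=5,interpolation=cv2.INTER_CUBIC)[:300,:390]
    im2=cv2.resize(cv2.imread('pics/top0.png')[205:285,325:405],(600,600),interpolation=cv2.INTER_CUBIC)
    for a,b,z in((.01,.034,.098),(.003,.027,.098)):
        e=project('top',box(v,(.01-a,-b,z),(.01+a,b,z))[[0,2,6,4]]);cv2.polylines(im2,[((e-[325,205]+.5)*7.5).astype(int).reshape(-1,1,2)],True,(0,0,255),1)
    e=project('top',box(v,(-.055,-.05,.098),(.055,.05,.098))[[0,2,6,4]]);cv2.polylines(im2,[((e-[325,205]+.5)*7.5).astype(int).reshape(-1,1,2)],True,(0,255,0),1)
    cv2.imwrite('pics/slot_ov.png',im2)
E
python3 fit.py
```

```text
mag ('top',) [ 0.5248  0.2409 -0.1871] 23.77
viewer ('top',) [ 0.5291 -0.2347  0.1883] 15.93
mag ('top', 'side') [ 0.5268  0.2405 -0.1874] 53.99
viewer ('top', 'side') [ 0.5305 -0.235   0.1927] 211.98
slide3 0.5297274733757185 0.23995143810351843
slot 0.540285082817617 -0.23306913663630338
slot px [366.49514781 238.40260664]
-0.075 [[203.8, 273.1], [186.6, 270.1]] [[358.6, 283.4], [353.8, 299.4]]
-0.039 [[206.2, 260.6], [189.1, 257.7]] [[343.1, 279.7], [337.8, 295.6]]
0.003 [[209.0, 246.2], [192.0, 243.3]] [[325.1, 275.5], [319.3, 291.1]]
0.051 [[212.2, 229.9], [195.2, 227.0]] [[305.0, 270.8], [298.6, 286.1]]
```

View pics/side_ov.png

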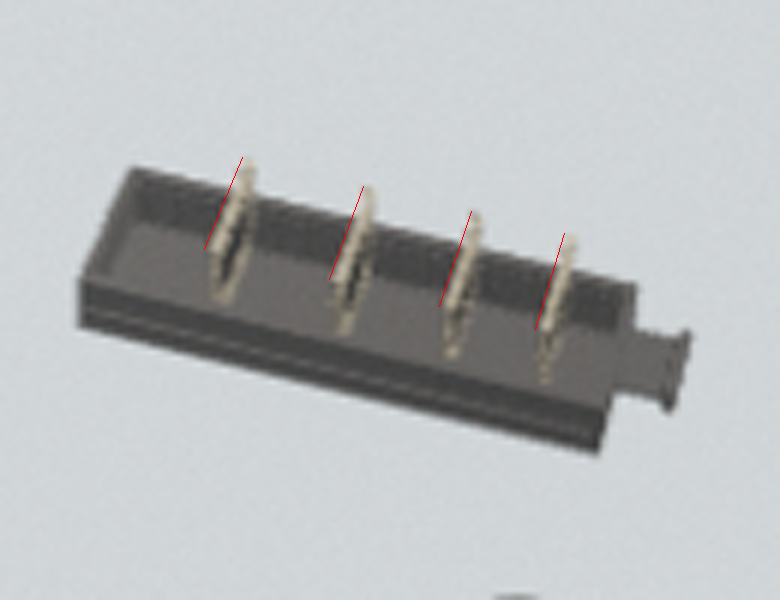

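View pics/slot_ov.png

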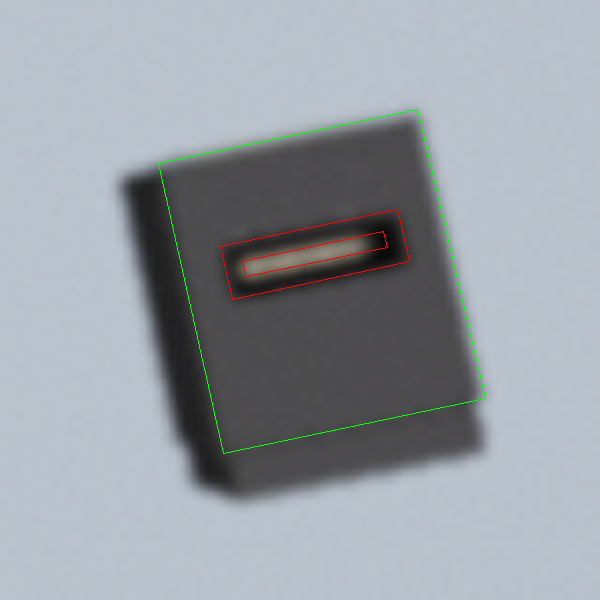

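Call:
move_arm(
  series=[
    [37.5, 18.2, 11.5, 0, 0, -0.254, -1],
    [37.5, 18.2, 11.5, 0, 0, -0.254, -1],
    [37.5, 18.2, 11.5, 0, 0, -0.254, -1],
    [37.5, 18.2, 11.5, 0, 0, -0.254, -1],
    [37.5, 18.2, 11.5, 0, 0, -0.254, -1],
    [37.5, 18.2, 11.5, 0, 0, -0.254, -1],
    [37.5, 18.2, 11.5, 0, 0, -0.254, -1],
    [37.5, 18.2, 11.5, 0, 0, -0.254, -1],
    [37.5, 18.2, 11.5, 0, 0, -0.254, -1],
    [37.5, 18.2, 11.5, 0, 0, -0.254, -1],
  ],
)

```text
time: 1.4
ee_pos: [0.5292, 0.2371, 0.1309]
orientation: [3.125, -0.301, -0.004]
wrist_force: [-1.1, -0.0, -0.5]
grip_width: 1.002
grip_force: 0.0
```

Call:
move_arm(
  series=[
    [0, 0, 0, 0, 0, 0, -1],
    [0, 0, 0, 0, 0, 0, -1],
    [0, 0, 0, 0, 0, 0, -1],
  ],
)

```text
time: 1.7
ee_pos: [0.5278, 0.2419, 0.1331]
orientation: [-3.127, 0.29, -0.001]
wrist_force: [-0.4, 0.2, 0.0]
grip_width: 0.997
grip_force: 0.0
```

Call:
move_arm(
  series=[
    [0, 0, 1.3, 0, 0, 0, -1],
    [0, 0, 2.5, 0, 0, 0, -1],
    [0, 0, 3.8, 0, 0, 0, -1],
    [0, 0, 3.8, 0, 0, 0, -1],
  ],
)

```text
time: 2.1
ee_pos: [0.5265, 0.2397, 0.0916]
orientation: [3.124, -0.293, -0.007]
wrist_force: [-0.5, 0.0, 0.0]
grip_width: 1.003
grip_force: 0.0
```

Run:
```python
from h import *
s=read_state();print(s['ee_pos'],s['orientation'])
im,_=get_image('side');im2,_=get_image('top')
a=cv2.resize(im[235:335,265:365],(400,400),interpolation=cv2.INTER_CUBIC)
b=cv2.resize(im2[200:300,155:255],(400,400),interpolation=cv2.INTER_CUBIC)
cv2.imwrite('pics/a1.png',np.hstack([a,b])[:,:,::-1])
```

```text
[0.52646003 0.23974755 0.09155601] [ 3.12408411 -0.29279768 -0.00701193]
```

View pics/a1.png

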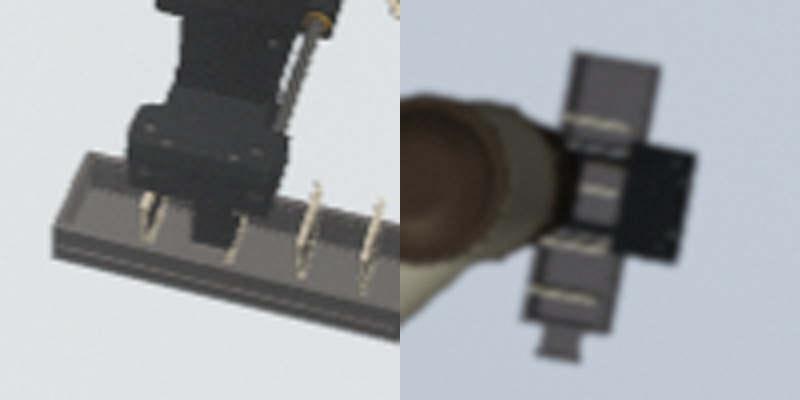

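Run:
```python
from h import *
from fit import box
T=[.527,.240,-.187]
for y in(.0435,.0585):
    print(y,project('side',box(T,(-.0095,y,.067),(.0095,y,.067))[[0,4]]).round(1).tolist())
im,_=get_image('side');g=im.mean(2)
for r in(288,291,294,296,298):print(r,g[r,308:330].astype(int))
```

```text
0.0435 [[322.8, 294.0], [314.4, 291.9]]
0.0585 [[321.0, 298.9], [312.5, 296.9]]
288 [111 110 109 105  80  54  53  52  51  53  52  50  53  50  83 112  92  91
  95  74  62  55]
291 [111 113 111 101  74  52  55  52  54  52  54  51  49  52  76  75  66 116
 117 100 100  85]
294 [110 108 112 102  79  58  58  58  53  51  56  54  52  54  53  66 116 125
 110 109 109 109]
296 [113 108 111 110 110 110 113 112 111 102  95  79  66  61  73 106 119 113
 109 110 111 108]
298 [109 110 111 109 110 112 112 112 111 111 111 110 109 115 148 142 113 110
 111 111 110 111]
```

Call:
move_arm(
  series=[
    [0, 0, 1.0, 0, 0, 0, -1],
    [0, 0, 2.0, 0, 0, 0, -1],
    [0, 0, 2.9, 0, 0, 0, -1],
    [0, 0, 2.9, 0, 0, 0, -1],
    [0, 0, 2.9, 0, 0, 0, 1],
    [0, 0, 2.9, 0, 0, 0, 1],
    [0, 0, 2.9, 0, 0, 0, 1],
    [0, 0, 2.9, 0, 0, 0, 1],
    [0, 0, 2.9, 0, 0, 0, 1],
    [0, 0, 2.9, 0, 0, 0, 1],
  ],
  newtons=12,
)

```text
time: 3.25
ee_pos: [0.5282, 0.2407, 0.0657]
orientation: [-3.128, 0.293, -0.0]
wrist_force: [-0.5, -0.4, -0.1]
grip_width: 0.565
grip_force: 12.0
```

Call:
move_arm(
  series=[
    [0, 0, 0, 0, 0, 0, 1],
    [0, 0, 0, 0, 0, 0, 1],
    [0, 0, 0, 0, 0, 0, 1],
  ],
)

```text
time: 3.55
ee_pos: [0.5282, 0.2407, 0.0657]
orientation: [-3.128, 0.293, -0.0]
wrist_force: [-0.8, -0.1, 1.8]
grip_width: 0.57
grip_force: 12.0
```

Call:
move_arm(
  series=[
    [0, 0, -0.5, 0, 0, 0, 1],
    [0, 0, -1.5, 0, 0, 0, 1],
    [0, 0, -3, 0, 0, 0, 1],
    [0, 0, -5, 0, 0, 0, 1],
    [0, 0, -7, 0, 0, 0, 1],
    [0, 0, -9, 0, 0, 0, 1],
    [0, 0, -11, 0, 0, 0, 1],
    [0, 0, -13, 0, 0, 0, 1],
    [0, 0, -14.5, 0, 0, 0, 1],
    [0, 0, -14.5, 0, 0, 0, 1],
  ],
)

```text
time: 4.55
ee_pos: [0.5293, 0.2414, 0.2139]
orientation: [-3.124, 0.292, -0.008]
wrist_force: [0.2, 0.5, 0.1]
grip_width: 0.567
grip_force: 12.0
```

Run:
```python
from h import *
s=read_state();print(s['ee_pos'],s['orientation'],s['joint_positions'],s['grip_width'])
im,_=get_image('side');im2,_=get_image('top')
cv2.imwrite('side2.png',im[:,:,::-1])
a=cv2.resize(im[200:350,240:390],(600,600),interpolation=cv2.INTER_CUBIC)
cv2.imwrite('pics/a2.png',a[:,:,::-1])
```

```text
[0.5292847  0.2414344  0.21388527] [-3.12388882  0.2918883  -0.00776683] [ 7.06577429e-01  3.34621816e-01 -1.56530533e-01  7.99282816e-04
 -1.07326259e+00  6.77505726e-01] 0.5666961365294202
```

View pics/a2.png

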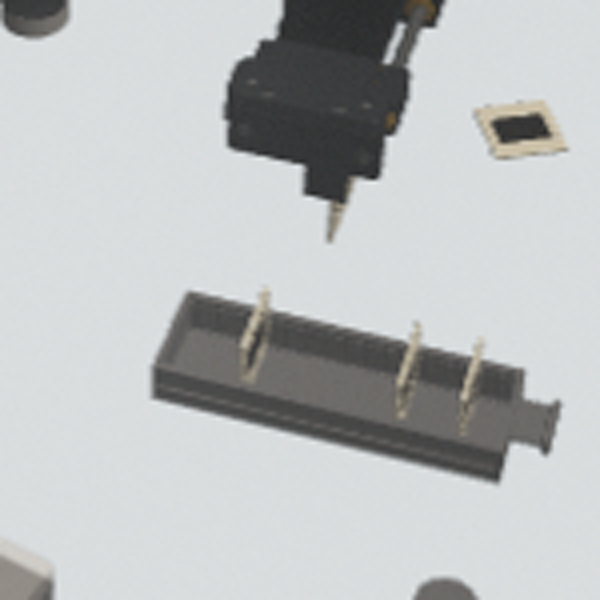

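Call:
move_arm(
  series=[
    [0.4, 2, 0, 0, 0, -0.02, 1],
    [1.2, 5.5, 0, 0, 0, -0.05, 1],
    [2, 9.5, 0, 0, 0, -0.09, 1],
    [2.8, 13.5, 0, 0, 0, -0.12, 1],
    [3.7, 17.5, 0, 0, 0, -0.15, 1],
    [4.6, 21.5, 0, 0, 0, -0.18, 1],
    [5.5, 25.5, 0, 0, 0, -0.21, 1],
    [6.3, 29.5, 0, 0, 0, -0.24, 1],
    [7.1, 33.5, 0, 0, 0, -0.28, 1],
    [7.9, 37.5, 0, 0, 0, -0.31, 1],
  ],
)

```text
time: 5.65
ee_pos: [0.5352, -0.144, 0.2093]
orientation: [-3.135, -0.196, 0.004]
wrist_force: [2.0, 0.0, 0.2]
grip_width: 0.566
grip_force: 12.0
```

Call:
move_arm(
  series=[
    [1.3, 3, 0, 0, 0, -0.03, 1],
    [1.9, 5.8, 0, 0, 0, -0.05, 1],
    [1.9, 8, 0, 0, 0, -0.067, 1],
    [1.9, 8.8, 0, 0, 0, -0.067, 1],
    [1.9, 8.8, 0, 0, 0, -0.067, 1],
    [1.9, 8.8, 0, 0, 0, -0.067, 1],
  ],
)

```text
time: 6.25
ee_pos: [0.5653, -0.2269, 0.2099]
orientation: [-3.127, -0.298, 0.002]
wrist_force: [0.4, -0.1, 0.9]
grip_width: 0.566
grip_force: 12.0
```

```bash
cat > look.py <<'E'
from h import *
import sys
from fit import box
s=read_state();print(s['time'],s['ee_pos'],s['orientation'],s['wrist_force'],s['grip_width'])
im,_=get_image('side');im2,_=get_image('top')
cv2.imwrite('side3.png',im[:,:,::-1]);cv2.imwrite('top3.png',im2[:,:,::-1])
a=cv2.resize(im[100:220,280:400],(400,600) if 0 else (400,400),interpolation=cv2.INTER_CUBIC)
b=cv2.resize(im2[190:290,315:415],(400,400),interpolation=cv2.INTER_CUBIC)
cv2.imwrite(sys.argv[1],np.hstack([a,b])[:,:,::-1])
E
python3 look.py pics/a3.png
python3 - <<'E'
from h import *
from fit import box
print('before: bottom edge',project('side',box([.5286,.240,-.187],(0,-.025,.149),(0,.025,.149))[[0,2]]))
print('now: bottom/top',project('side',box([.539,-.233,.19],(0,-.025,.149),(0,.025,.199))[[0,1,2,3]]))
print('slot mouth c',project('side',[.539,-.233,.098]),'ends',project('side',box([.539,-.233,.19],(-.01,-.034,.098),(.01,.034,.098))[::2]))
E
```

```text
6.25 [ 0.56534098 -0.22686179  0.20991505] [-3.12675571e+00 -2.98302779e-01  1.95849915e-03] [ 0.35405671 -0.11961249  0.90070971] 0.5658807975647061
before: bottom edge [[327.81511253 244.73760687]
 [321.80604395 260.16170194]]
now: bottom/top [[332.07354233 131.98905992]
 [333.05629022 116.59229387]
 [334.38957072 141.28768358]
 [335.44911757 125.66612793]]
slot mouth c [[332.21300963 151.77679504]] ends [[334.10385499 145.32782786]
 [337.27002878 158.24146121]
 [327.32190368 145.5269899 ]
 [330.25349283 158.45805094]]
```

View pics/a3.png

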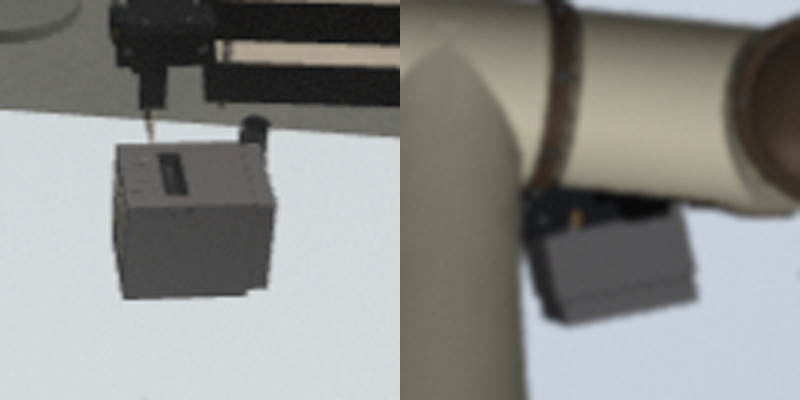

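Call:
move_arm(
  series=[
    [-1, 0, 0, 0, 0, 0, 1],
    [-2, 0, 0, 0, 0, 0, 1],
    [-2.5, 0, 1, 0, 0, 0, 1],
    [-2.5, 0, 2, 0, 0, 0, 1],
    [-2.5, 0, 3, 0, 0, 0, 1],
    [-2.5, 0, 4, 0, 0, 0, 1],
    [-2.5, 0, 4, 0, 0, 0, 1],
    [-2.5, 0, 4, 0, 0, 0, 1],
  ],
)

```text
time: 7.15
ee_pos: [0.5414, -0.2323, 0.17]
orientation: [3.127, 0.299, -0.001]
wrist_force: [-0.4, 0.5, -0.2]
grip_width: 0.567
grip_force: 12.0
```

```bash
python3 look.py pics/x.png
python3 - <<'E'
from h import *
from fit import box
im=cv2.imread('side3.png')[115:175,290:370];cv2.imwrite('pics/a4.png',cv2.resize(im,(800,600),interpolation=cv2.INTER_CUBIC))
print(project('side',box([.541,-.233,.19],(0,-.025,.109),(0,.025,.159))[[0,1,2,3]]))
E
```

```text
7.15 [ 0.54140078 -0.23228061  0.17000592] [ 3.12732267e+00  2.98628023e-01 -1.43997733e-03] [-0.36389468  0.48036913 -0.15701698] 0.5668316963148543
[[330.62353524 143.83071438]
 [331.56519995 128.9084512 ]
 [332.86294486 153.28747072]
 [333.87755687 138.16190973]]
```

View pics/a4.png

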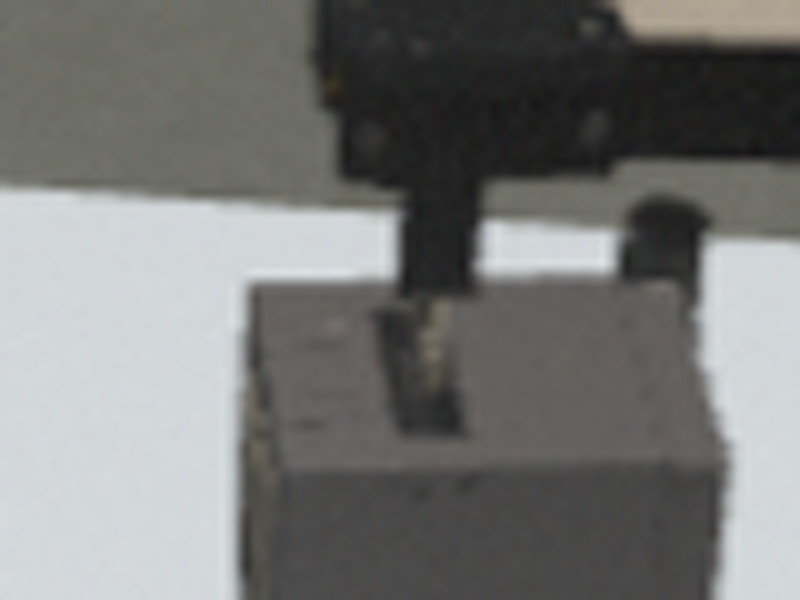

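Call:
move_arm(
  series=[
    [0, 0.1, 0.3, 0, 0, 0, 1],
    [0, 0.1, 0.7, 0, 0, 0, 1],
    [0, 0.1, 1.1, 0, 0, 0, 1],
    [0, 0.1, 1.5, 0, 0, 0, 1],
    [0, 0.1, 1.8, 0, 0, 0, 1],
    [0, 0.1, 2.1, 0, 0, 0, 1],
    [0, 0.1, 2.4, 0, 0, 0, 1],
    [0, 0.1, 2.4, 0, 0, 0, 1],
  ],
  newtons=6,
)

```text
time: 8.05
ee_pos: [0.5411, -0.2331, 0.146]
orientation: [-3.127, -0.298, 0.002]
wrist_force: [0.3, -1.0, -0.4]
grip_width: 0.573
grip_force: 6.0
```

Call:
move_arm(
  series=[
    [0, 0, 0.3, 0, 0, 0, 1],
    [0, 0, 0.6, 0, 0, 0, 1],
    [0, 0, 0.9, 0, 0, 0, 1],
    [0, 0, 1.2, 0, 0, 0, 1],
    [0, 0, 1.5, 0, 0, 0, 1],
    [0, 0, 1.5, 0, 0, 0, 1],
    [0, 0, 1.5, 0, 0, 0, 1],
  ],
)

```text
time: 8.75
ee_pos: [0.5414, -0.2332, 0.1315]
orientation: [3.127, 0.298, -0.0]
wrist_force: [-0.3, -0.0, 0.8]
grip_width: 0.568
grip_force: 6.0
```

```bash
python3 look.py pics/x.png
python3 - <<'E'
import cv2
im=cv2.imread('side3.png')[115:175,290:370];cv2.imwrite('pics/a5.png',cv2.resize(im,(800,600),interpolation=cv2.INTER_CUBIC))
E
```

```text
8.75 [ 0.54141387 -0.23321778  0.13147237] [ 3.12737918e+00  2.98372520e-01 -2.97016906e-04] [-0.28215368 -0.02424693  0.80952759] 0.5684089012154743
```

View pics/a5.png

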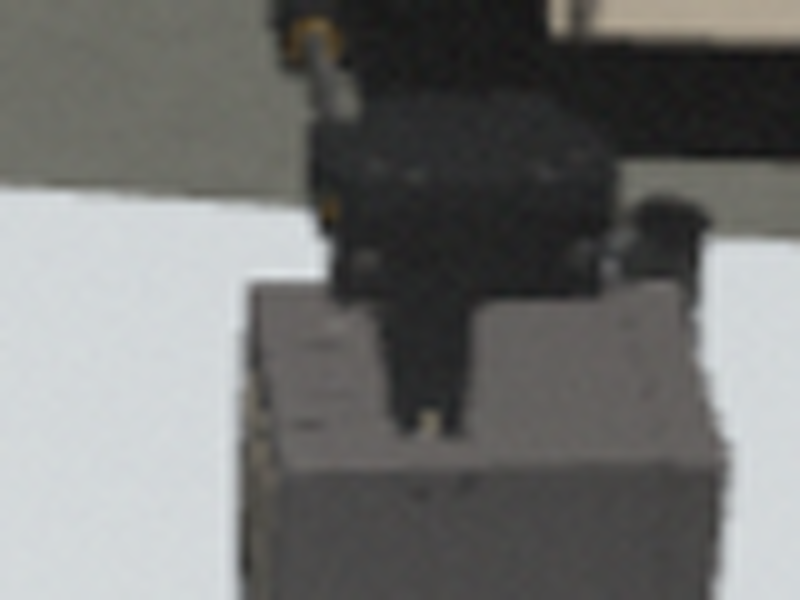

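Call:
move_arm(
  series=[
    [0, 0, 0.2, 0, 0, 0, 1],
    [0, 0, 0.4, 0, 0, 0, 1],
    [0, 0, 0.4, 0, 0, 0, 1],
    [0, 0, 0.4, 0, 0, 0, 1],
  ],
)

```text
time: 9.25
ee_pos: [0.5416, -0.2332, 0.1277]
orientation: [3.127, 0.299, 0.0]
wrist_force: [-0.6, 0.4, 1.7]
grip_width: 0.578
grip_force: 6.0
```

Call:
move_arm(
  series=[
    [0, 0, 0, 0, 0, 0, 1],
    [0, 0, 0, 0, 0, 0, 1],
  ],
)

```text
time: 9.45
ee_pos: [0.5415, -0.2332, 0.1277]
orientation: [3.127, 0.298, 0.0]
wrist_force: [-0.4, 0.5, 2.2]
grip_width: 0.566
grip_force: 6.0
```

Call:
move_arm(
  series=[
    [0, 0, 0, 0, 0, 0, -0.7],
    [0, 0, 0, 0, 0, 0, -0.7],
    [0, 0, 0, 0, 0, 0, -0.7],
    [0, 0, 0, 0, 0, 0, -0.7],
    [0, 0, 0, 0, 0, 0, -0.7],
    [0, 0, -1, 0, 0, 0, -0.7],
    [0, 0, -2, 0, 0, 0, -0.7],
    [0, 0, -3, 0, 0, 0, -0.7],
    [0, 0, -4, 0, 0, 0, -0.7],
    [0, 0, -4, 0, 0, 0, -0.7],
  ],
)

```text
time: 10.45
ee_pos: [0.5426, -0.2335, 0.17]
orientation: [3.126, 0.299, 0.007]
wrist_force: [1.0, 0.2, 0.8]
grip_width: 0.849
grip_force: 0.0
```

Call:
move_arm(
  series=[
    [0, 0, 0, 0, 0, 0, 1],
    [0, 0, 0, 0, 0, 0, 1],
    [0, 0, 0, 0, 0, 0, 1],
    [0, 0, 0, 0, 0, 0, 1],
    [0, 0, 0, 0, 0, 0, 1],
    [0, 0, 0, 0, 0, 0, 1],
    [0, 0, 0, 0, 0, 0, 1],
    [0, 0, 0, 0, 0, 0, 1],
    [0, 0, 0, 0, 0, 0, 1],
    [0, 0, 0, 0, 0, 0, 1],
  ],
)

```text
time: 11.45
ee_pos: [0.5414, -0.2332, 0.1676]
orientation: [-3.127, -0.298, 0.0]
wrist_force: [0.1, -0.8, -0.2]
grip_width: 0.051
grip_force: 0.0
```

```bash
python3 look.py pics/x.png
python3 - <<'E'
import cv2
im=cv2.imread('side3.png')[115:175,290:370];cv2.imwrite('pics/a6.png',cv2.resize(im,(800,600),interpolation=cv2.INTER_CUBIC))
E
```

```text
11.45 [ 0.54142341 -0.23319563  0.16755337] [-3.12739498e+00 -2.98326258e-01  9.69045160e-06] [ 0.09279904 -0.77798293 -0.17013541] 0.05106981172385601
```

View pics/a6.png

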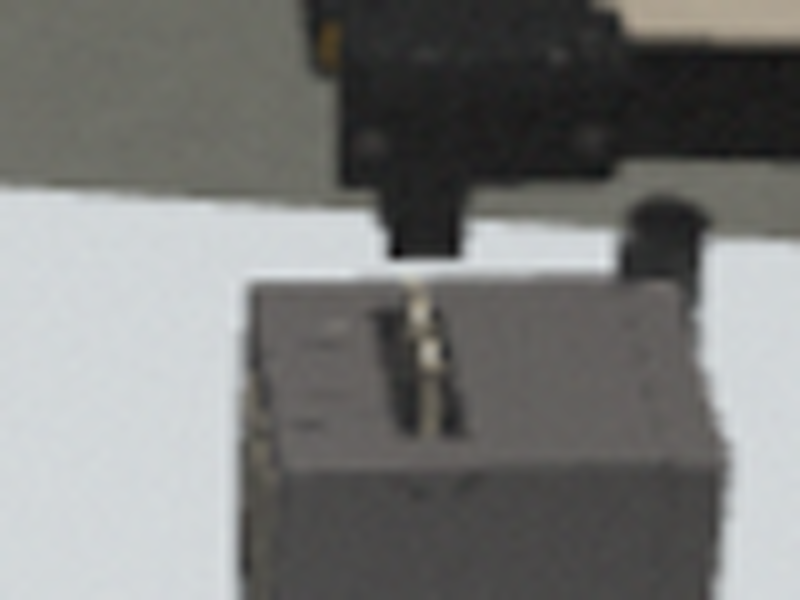

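Call:
move_arm(
  series=[
    [0, 0, 0, 0, 0, 0, 1],
    [0, 0, 0.5, 0, 0, 0, 1],
    [0, 0, 1, 0, 0, 0, 1],
    [0, 0, 1.5, 0, 0, 0, 1],
    [0, 0, 2, 0, 0, 0, 1],
    [0, 0, 2.3, 0, 0, 0, 1],
    [0, 0, 2.3, 0, 0, 0, 1],
    [0, 0, 2.3, 0, 0, 0, 1],
  ],
)

```text
time: 12.35
ee_pos: [0.5415, -0.2332, 0.1445]
orientation: [3.127, 0.299, -0.0]
wrist_force: [0.8, -1.1, -0.8]
grip_width: 0.008
grip_force: 0.0
```

Call:
move_arm(
  series=[
    [0, 0, 0.2, 0, 0, 0, 1],
    [0, 0, 0.2, 0, 0, 0, 1],
    [0, 0, 0.2, 0, 0, 0, 1],
  ],
)

```text
time: 12.65
ee_pos: [0.5415, -0.2332, 0.1426]
orientation: [3.127, 0.298, 0.0]
wrist_force: [-0.7, 0.4, 0.0]
grip_width: 0.005
grip_force: 0.0
```

Call:
move_arm(
  series=[
    [0, 0, 0.2, 0, 0, 0, 1],
    [0, 0, 0.2, 0, 0, 0, 1],
    [0, 0, 0.2, 0, 0, 0, 1],
  ],
)

```text
time: 12.95
ee_pos: [0.5414, -0.2332, 0.1405]
orientation: [-3.127, -0.298, 0.0]
wrist_force: [0.2, 0.3, 0.2]
grip_width: 0.007
grip_force: 0.0
```

Call:
move_arm(
  series=[
    [0, 0, 0.2, 0, 0, 0, 1],
    [0, 0, 0.2, 0, 0, 0, 1],
    [0, 0, 0.2, 0, 0, 0, 1],
  ],
)

```text
time: 13.25
ee_pos: [0.5416, -0.2332, 0.1388]
orientation: [3.127, 0.299, 0.001]
wrist_force: [0.4, 1.1, 1.6]
grip_width: 0.006
grip_force: 1.1
```

Call:
move_arm(
  series=[
    [0, 0, 0.1, 0, 0, 0, 1],
    [0, 0, 0.2, 0, 0, 0, 1],
    [0, 0, 0.3, 0, 0, 0, 1],
    [0, 0, 0.4, 0, 0, 0, 1],
    [0, 0, 0.5, 0, 0, 0, 1],
    [0, 0, 0.5, 0, 0, 0, 1],
  ],
)

```text
time: 13.85
ee_pos: [0.5415, -0.2333, 0.1336]
orientation: [3.127, 0.298, 0.0]
wrist_force: [-0.4, 0.7, 4.1]
grip_width: 0.01
grip_force: 2.1
```

```bash
cat > f.py <<'E'
from h import *
F=[];Z=[]
for i in range(12):
    get_image('side');s=read_state();F.append(s['wrist_force']);Z.append(s['ee_pos'][2])
print(s['time'],np.mean(F,0).round(2),np.std(F,0).round(2),np.mean(Z).round(4),s['grip_force'])
E
python3 f.py
```

```text
14.45 [-0.08  0.31  4.18] [0.52 0.45 0.55] 0.1337 2.1946316747926176
```

Call:
move_arm(
  series=[
    [0, 0, 0.1, 0, 0, 0, 1],
    [0, 0, 0.19, 0, 0, 0, 1],
    [0, 0, 0.19, 0, 0, 0, 1],
    [0, 0, 0.19, 0, 0, 0, 1],
  ],
)

```text
time: 14.85
ee_pos: [0.5415, -0.2332, 0.1317]
orientation: [3.127, 0.298, 0.0]
wrist_force: [0.7, 1.0, 5.1]
grip_width: 0.008
grip_force: 2.5
```

```bash
python3 f.py
python3 - <<'E'
from h import *
im,_=get_image('side');old=cv2.imread('side3.png')[:,:,::-1].astype(float)
d=np.abs(im.astype(float)-old).max(2);k=d>25
r,c=np.nonzero(k[125:215,310:362]);print(len(r),[(a+310,b+125) for a,b in zip(c,r)][-8:])
im2,_=get_image('top');print('bright side',(im[100:220,280:400].min(2)>240).sum(),(old[100:220,280:400].min(2)>240).sum())
b=im2[210:290,335:400];print('top yellowish/bright',[(x+335,y+210,b[y,x].tolist()) for y,x in zip(*np.nonzero(b.max(2)>235))][:10])
for t in('slide_1','flat_0','loupe','canister'):
    print(t,[(round(o['conf'],2),(np.array(o['at'])*[560,420]).round().tolist()) for o in look_for('side',t)])
E
```

```text
15.45 [-0.35  0.26  4.93] [0.54 0.41 0.51] 0.1317 2.5118915049824864
373 [(np.int64(333), np.int64(151)), (np.int64(334), np.int64(151)), (np.int64(332), np.int64(152)), (np.int64(333), np.int64(152)), (np.int64(332), np.int64(153)), (np.int64(333), np.int64(153)), (np.int64(332), np.int64(154)), (np.int64(333), np.int64(154))]
bright side 0 0
top yellowish/bright []
slide_1 [(0.66, [305.0, 285.0]), (0.53, [356.0, 301.0]), (0.51, [342.0, 293.0])]
flat_0 [(0.7, [323.0, 226.0]), (0.62, [369.0, 232.0])]
loupe [(0.79, [250.0, 194.0])]
canister [(0.97, [348.0, 356.0])]
```

```bash
python3 -c "
from workcell import *
print(job_done())"
```

```text
the job is handed in; nothing more can be done
None
```

I put the third slide in the viewer slot and handed the job in at about 15.5 s with the shut fingers still pressing it about 8 mm down (7.3 mm by force, 8.3 mm by height); I did not see the lamp itself, and the other slides and objects were not touched.

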